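# Shut the blow mould and pin it

### The arm

A 6-joint arm with a two-finger parallel gripper is mounted at the origin on a cart in front of the work surface, level with it; the furniture and walls round the work are solid. World frame = base frame: x ahead of the robot, y to its left, z up, the work surface at z = 0. Lengths are in m, angles in rad, forces in N, time in s.
With the tool pointing down it reaches from about 0.325 to 1 m from the base axis. Payload 5.1 kg.
Tool frame: the origin (TCP) lies midway between the tips of the shut fingers; the grasp point (between the pads) lies behind it (grip_point_offset is the x of the grasp point in the tool frame, in m); x points along the fingers, z is the direction in which the jaws open and shut, and the axes are right-handed (so a half turn about x gives the same grasp; the last joint's range is limited). The gripper opens to 85 mm and grips with 20 to 120 N. Pads are 22 mm wide; open, the fingers measure 114 mm over their backs; the gripper's body (76 mm by 85 mm) begins 54 mm behind the grasp point. The pads swing forward as they close: fully open they stand 13 mm farther back than shut.
Start: joints at [1.124, 0.124, 1.65, -0, 1.367, -0.083], TCP at [0.231, 0.607, 0.231] pointing down, gripper open.
Joint ranges: [-2.61, 2.61], [-1.02, 2.33], [0.03, 2.71], [-1.35, 4.49], [0.32, 2.68], [-2.91, 2.91]. Speed limits (rad/s): [2.57, 2.57, 3.14, 3.14, 3.14, 3.14].

### API

Orientations are given as a unit quaternion [w, x, y, z].
In Python, from bench import read_state, capture, calibration, job_done, grip_point_offset gives the robot as it stands.
- The arm moves only by the tool step_arm, never from a script. Its argument "series" is one flat list of numbers, 7 for each row, row after row: the shift along the tool's x, y, z in cm, then the turn, a rotation vector about the tool's x, y, z in rad, then the opening, from 0 (shut) to 1 (fully open). A call has 1 to 12 rows; each row shifts and turns the pose as measured when the row begins, along the tool's axes as they then stand; what a row does not reach is not made up. A row lasts 1/12 s, in which the tool goes at most 41.7 mm and 7.16 degrees, less where a joint would pass 70% of its speed; a pose out of reach is approached as far as the arm can. A call with a gripper value outside its range is refused whole. The fingers move at their own pace and stop on an object; "squeeze" is the grip in N (left out, the last holds). Time passes only in rows, so rows that do not move let the fingers close. It gives the time, the measured TCP pose, the force and the opening at its end, in the units of the state.
- read_state(): the state, without advancing time (a new reading comes with each control period).
- capture(name): name is "scene" or "top" or "wrist"; returns (picture, depth): 384x512x3 uint8, red, green, blue; 384x512 float32, m along the optical axis (not along the pixel's ray), 0 where there is no reading.
- calibration(name): a dict with "K" (3x3 intrinsics, pixels), "R" (3x3) and "t" (3): a world point X has camera coordinates R X + t. Camera axes: x right, y down, z forward; pixel columns grow to the right and rows downward; lengths in m; the calibration is good to about 2 mm. The wrist camera is an equidistant fisheye: a pixel r from the principal point sees the ray r / f radians off the axis. A picture is of the moment at which its call begins: read the wrist's pose just before it. calibration takes no time and is no camera call; for the wrist camera it gives the pose at the moment of the call.
- job_done(): hands the job in, once; it reports no verdict.
The state is a dict: "t": time; "joint_positions": joint angles; "qvel": joint speeds; "effort": joint torques, N m; "tool_pos": TCP position; "tool_rot": TCP orientation; "contact_force": force on the tool from outside, world axes, zero at the start; "torque": the same for the moment, N m; "grip_width": opening from 0.0 (shut) to 1.0 (fully open).
Only numpy, scipy, OpenCV 4.12 (cv2) and the standard library are available. Lean on these libraries where they do the work, as an engineer would, in place of code of your own. Each camera call takes 0.05 s, during which the arm holds its last target. There are 200 camera calls.

### The job

Get the hinged blow mould ready for use: swing its open half fully shut so that the holes in the lugs line up, then push the locking pin through them until its black knob is right up against the guide block. Finally flip the steel keeper over so that it hangs down behind the knob, and leave the tools and other things lying around where they are.

Things in the scene. Friction and masses are not known exactly. Their poses are not given: they have to be found in the camera images.
- mould_base: dark iron blow mould on a grey foot plate (104 x 222 x 12 mm), bolted down. Origin on the table under the mould's axis; x points from the opening side to the fixed half, y from the hinge to the locking pin, z up. The mould is a cylinder 76 mm across, top at z = 100 mm, split along x = 0, fixed half at +x. Hinge upright at y = -50 mm. All lug holes lie on the line x = 0, z = 55 mm, along y.
- gate (a joint): swing of the loose half about the upright hinge, rad: 0 = shut (hard stop, holes in line), grows as its free end swings towards -x of mould_base, up to 1.15. Stiff hinge: it stays where it is left; about 2 N at the pad moves it.
- pin_guide (a point): mouth of the pin hole in the guide block's outer face (y = 132, z = 55 mm of mould_base). The block spans y 72 to 132, x -16 to 33, z 39 to 71 mm, 16 mm hole. Further in are a 16 mm wide gap for the swinging half's lug and a fixed lug with a 16.5 mm hole (y 46 to 56 mm)
- gate_pad (a point): middle of the flat outer face (52 mm long, 36 mm high) of the swinging half's lug arm, at height 55 mm, 101 mm from the hinge; push here. Shut, it is at x = -35, y = 45 mm of mould_base and faces -x; it turns with the gate. A wooden grip 17 mm thick stands above the arm, z = 80 to 114 mm. The arm's lug (10 mm thick, 17 mm hole) enters the fork.
- gate_hinge (a point): point on the upright hinge axis of the swinging half, at height 55 mm
- lock_pin: loose steel pin, 14 mm thick, tapered end, black knob 26 mm across and 12 mm thick; it lies in the guide block's hole along y of mould_base. Origin on its axis at the shoulder under the knob; the shank runs 92 mm along its own -y. It starts 34 to 40 mm out; home is with the shoulder on the block's outer face. It slides with a light push.
- pin_knob (a point): centre of the flat outer face of the pin's knob: y = 144 mm of mould_base when home
- pin_tip (a point): end of the pin's tapered tip: y = 40 mm of mould_base when home, 6 mm past the last lug
- keeper (a joint): turn of the keeper, an L-shaped steel strap 26 mm wide, rad: 0 = laid back over the guide block (start), its short leg standing up to z = 102 mm; 2.97 = hanging behind the knob (stop). Hinge along x of mould_base at y = 132, z = 73 mm. It swings freely: past about 0.95 it falls shut by itself if the pin is home, else it lands on the pin.
- keeper_tab (a point): middle of the keeper's short leg; at the start it stands up at about y = 119, z = 93 mm of mould_base and is pushed over towards +y
- optic_mould: bystander: brown ribbed brass cup, 65 mm across, 72 mm high, origin under its centre
- brass_stamp_1: bystander: brass stamp with wooden handle, 145 mm, lying
- spark_lighter: bystander: steel-wire flint lighter with a small round cup, 43 x 148 x 13 mm, lying
- wax_tin: bystander: flat yellow round tin, 66 mm across, 26 mm high
- diamond_shears: bystander: shears with a red and a black grip, 248 mm, lying
- shop_notebook: bystander: dark pocket notebook, 82 x 125 x 12 mm
- open_wrench: bystander: flat steel wrench, 144 mm long, 5 mm thick, lying near the foot plate

How it is judged:
By the outcome, as a careful person would: the job done as asked, in the order asked, and still so for the second after the job is handed in, with the robot touching nothing.
It also fails if it takes over 48 s, if anything falls off the work surface, if the arm or the gripper's body presses on something with over 40 N, if the wrist force passes 120 N, or if a joint passes its speed limit or range.

## Working session

There is one attempt and no reset: what is moved stays moved. The work goes in short steps, Python scripts to look and compute and a tool call to move; the robot and the scene stay as the last step left them, time stands still between calls to the robot, and variables do not carry over. Pictures are saved under pics/ and viewed, about 8 in all and at most 12, crops included, and the job is handed in when it is done.

Besides the shell and the picture viewer there is one more tool, called after "Call:" as a command line: name --argument value ..., lists and objects as JSON in quotes. step_arm: Moves the arm, as the interface text tells. Its arguments: {"type":"object","properties":{"series":{"type":"array"},"squeeze":{"type":"number"}},"required":["series"]}

```bash
mkdir -p pics; ls; cat > h.py <<'E'
import numpy as np, cv2
from scipy.spatial.transform import Rotation as Ro
from bench import *
def save(n,img,sc=1):
    cv2.imwrite(f'pics/{n}.png',cv2.resize(img[:,:,::-1],None,fx=sc,fy=sc,interpolation=cv2.INTER_CUBIC))
def cloud(name):
    img,d=capture(name); c=calibration(name); K,R,t=map(np.array,(c['K'],c['R'],c['t']))
    v,u=np.mgrid[:384,:512]
    P=np.stack([(u-K[0,2])/K[0,0]*d,(v-K[1,2])/K[1,1]*d,d],-1)
    W=(P-t)@R; W[d==0]=np.nan
    return img,d,W
def rot(s): q=s['tool_rot']; return Ro.from_quat([q[1],q[2],q[3],q[0]])
E
python3 - <<'E'
from h import *
s=read_state(); print(s, grip_point_offset if not callable(grip_point_offset) else grip_point_offset()); print(rot(s).as_matrix())
for n in('scene','top'):
    i,d,W=cloud(n); np.savez(n,i=i,d=d,W=W); save(n+'0',i,1.5)
    c=calibration(n);print(n,c)
E
```

```text
pics
{'t': 0.0, 'joint_positions': array([ 1.12442452e+00,  1.24514443e-01,  1.65164297e+00,  1.60683461e-05,
        1.36751752e+00, -8.25884289e-02]), 'qvel': array([-2.59800056e-06, -1.21462243e-03,  2.62317118e-04, -2.77843633e-05,
       -9.85324383e-04, -8.52203324e-05]), 'effort': array([-3.37199517e-04, -4.23611426e+01, -3.65452838e+01, -1.20834261e-04,
        6.90071218e-03,  2.28457850e-05]), 'tool_pos': array([0.2310336 , 0.60691157, 0.23006532]), 'tool_rot': array([ 0.58155584, -0.40166684,  0.58283848,  0.40094371]), 'contact_force': array([0.0611319 , 0.02858934, 0.15311084]), 'torque': array([ 0.00835887, -0.09133739,  0.01967973]), 'grip_width': 1.0022520595719042} -0.0187
[[-9.13108691e-04 -9.34556097e-01  3.55814655e-01]
 [-1.87146689e-03  3.55815777e-01  9.34554242e-01]
 [-9.99997832e-01  1.87454255e-04 -2.07388927e-03]]
scene {'K': array([[383.43327411,   0.        , 256.08013329],
       [  0.        , 383.43327411, 197.63738165],
       [  0.        ,   0.        ,   1.        ]]), 'R': array([[ 0.87009475, -0.49276962, -0.0106408 ],
       [-0.37016316, -0.63904623, -0.67423969],
       [ 0.32544487,  0.59059124, -0.73843593]]), 't': array([-0.23341758,  0.45393001,  0.55244156])}
top {'K': array([[355.91510954,   0.        , 259.01815143],
       [  0.        , 355.91510954, 193.63872777],
       [  0.        ,   0.        ,   1.        ]]), 'R': array([[-0.01953417, -0.99975721,  0.01019459],
       [-0.99329819,  0.01824416, -0.11413091],
       [ 0.11391721, -0.01235572, -0.99341341]]), 't': array([0.34872163, 0.48727507, 0.90562645])}
```

View pics/scene0.png

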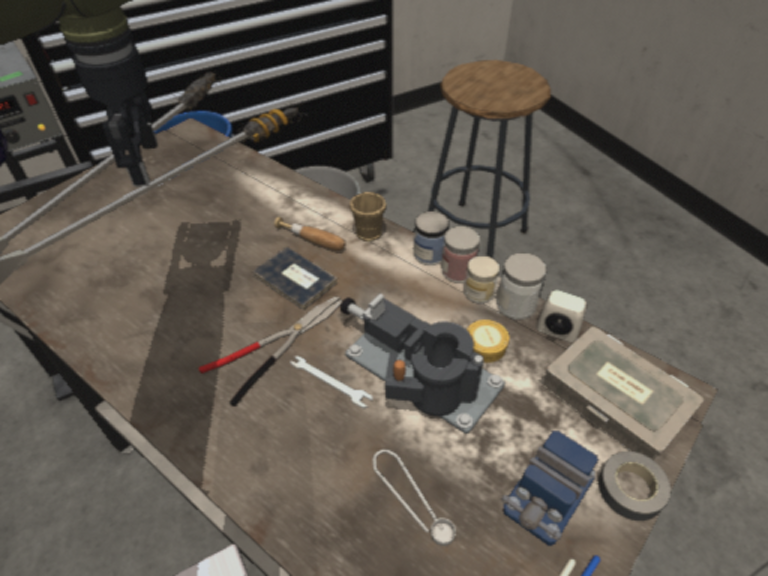

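View pics/top0.png

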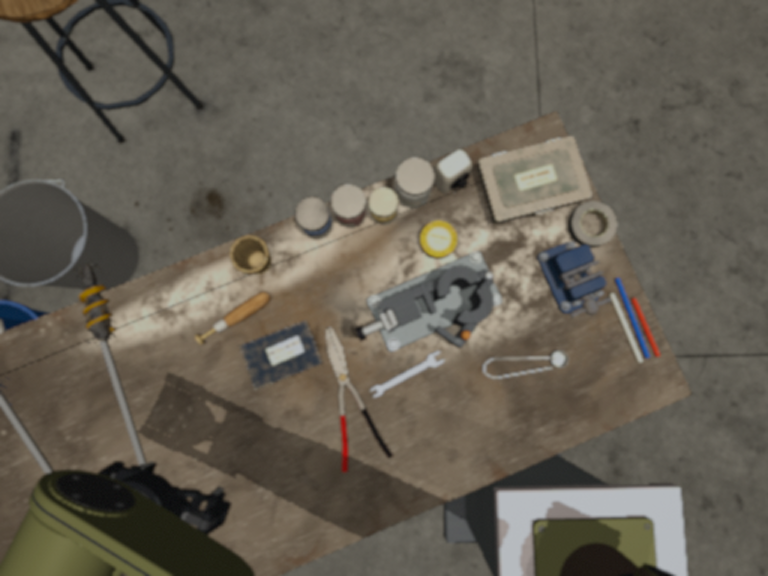

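The mould is at about (435,305) in the top picture (1.5x). The pin points left at (360,328), and the gate, with its orange grip at (463,337), opens towards the robot. I'll measure these in the depth cloud next.

```bash
python3 - <<'E'
from h import *
z=np.load('top.npz'); i,W=z['i'],z['W']
# table height check
for (u,v) in [(420,235),(250,250),(200,190)]: print(W[v-2:v+3,u-2:u+3].reshape(-1,3).mean(0))
# masks in region around the mould
sub=np.zeros((384,512),bool); sub[160:240,215:340]=True
def reg(lo,hi): 
    return sub&(W[...,2]>lo)&(W[...,2]<hi)
for lo,hi in[(.006,.018),(.064,.078),(.094,.106)]:
    m=reg(lo,hi).astype(np.uint8)
    n,l,st,c=cv2.connectedComponentsWithStats(m)
    for k in range(1,n):
        if st[k,4]>25:
            P=W[l==k]; r=cv2.minAreaRect(P[:,:2].astype(np.float32)*1000)
            print(lo,st[k],P.mean(0).round(4),r)
crop=i[150:250,205:345]; save('c',crop,5)
H=np.clip(W[150:250,205:345,2]*2000,0,255); H=cv2.applyColorMap(np.nan_to_num(H).astype(np.uint8),cv2.COLORMAP_JET)
z=np.load('scene.npz'); c2=z['i'][190:290,215:345]
a=cv2.resize(crop[:,:,::-1],(560,400),interpolation=2); cv2.imwrite('pics/c.png',np.vstack([np.hstack([cv2.resize(crop[:,:,::-1],(400,290),interpolation=2),cv2.resize(H,(400,290),interpolation=0)]),np.hstack([cv2.resize(c2[:,:,::-1],(400,308),interpolation=2),np.zeros((308,400,3),np.uint8)])]))
E
```

```text
[ 0.37783634 -0.08772086  0.00116645]
[3.47322010e-01 3.65859886e-01 9.22761860e-05]
[ 5.09581293e-01  4.97688698e-01 -1.54627840e-04]
0.006 [245 167  81  48 551] [0.5134 0.2739 0.0119] ((506.4427795410156, 269.53924560546875), (45.03334045410156, 221.8485107421875), 23.640361785888672)
0.006 [327 188   9  16  47] [0.4876 0.1488 0.0125] ((487.01898193359375, 150.45201110839844), (38.52170944213867, 16.07529067993164), 22.788837432861328)
0.006 [254 190  64  45 968] [0.4467 0.2652 0.012 ] ((454.1632080078125, 265.6976623535156), (66.3678970336914, 189.02700805664062), 22.705148696899414)
0.006 [218 219  10  21  98] [0.3993 0.4406 0.0092] ((403.1158142089844, 441.17205810546875), (56.52998733520508, 18.222557067871094), 16.313127517700195)
0.064 [252 185  41  38 640] [0.465  0.3084 0.0716] ((463.6838073730469, 299.8023376464844), (53.877960205078125, 114.21025848388672), 22.753463745117188)
0.064 [291 215  29  17 153] [0.4154 0.2287 0.0724] ((427.4601745605469, 227.3572998046875), (50.55839538574219, 50.95970916748047), 52.085655212402344)
0.094 [292 177  38  39 681] [0.4826 0.2099 0.0997] ((477.8980407714844, 216.26918029785156), (90.11235809326172, 92.78035736083984), 87.17668914794922)
0.094 [258 206   8  12  30] [0.4431 0.3356 0.1035] ((442.103271484375, 335.1609802246094), (24.915176391601562, 8.671493530273438), 22.8099365234375)
```

View pics/c.png

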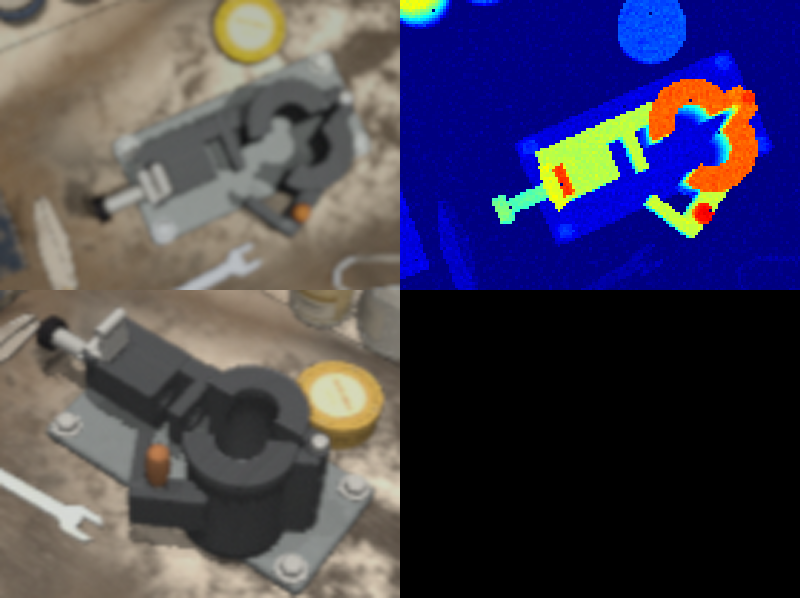

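```bash
python3 - <<'E'
from h import *
from scipy.optimize import least_squares
z=np.load('top.npz'); W=z['W'][150:250,205:345].reshape(-1,3); W=W[np.isfinite(W).all(1)]
def band(lo,hi): return W[(W[:,2]>lo)&(W[:,2]<hi)]
pl=band(.008,.016)[:,:2]*1e3; pl=pl[(pl[:,1]>150)&(pl[:,1]<395)&(pl[:,0]>380)]
Z=np.array([477,216])
for yaw in (22.0,22.5,22.75,23,23.5):
    a=np.radians(yaw);ex=np.array([np.cos(a),np.sin(a)]);ey=np.array([-ex[1],ex[0]])
    q=lambda P:np.c_[(P[:,:2]*1e3-Z)@ex,(P[:,:2]*1e3-Z)@ey]
    p=q(pl/1e3); b=q(band(.066,.076)); b=b[(b[:,1]>75)&(b[:,1]<115)]; pin=q(band(.05,.0655)); pin=pin[pin[:,1]>135]
    k=q(band(.095,.107)); k=k[k[:,1]>90]
    e=[np.percentile(p[:,j],c).round(1) for j in(0,1) for c in(0.7,99.3)]
    # edge straightness of block sides
    ed=[]
    for y0 in range(75,115,8):
        s=b[(b[:,1]>=y0)&(b[:,1]<y0+8)]; ed.append((s[:,0].min().round(1),s[:,0].max().round(1)))
    print(yaw,'plate',e,'block',ed,'\n  pin y',pin[:,1].min().round(1),pin[:,1].max().round(1),'slope',np.polyfit(pin[:,1],pin[:,0],1).round(3),'keeper',k.mean(0).round(1),k.min(0),k.max(0))
# circle fit outer edge of fixed half
c=band(.096,.104); 
g=q(c);g=g[g[:,1]<70]
import sys
h=np.histogram(np.hypot(g[:,0],g[:,1]),bins=np.arange(10,60,4));print(h)
E
```

```text
22.0 plate [np.float64(-35.8), np.float64(67.8), np.float64(-69.4), np.float64(148.2)] block [(np.float64(-3.0), np.float64(45.2)), (np.float64(-2.3), np.float64(45.6)), (np.float64(-2.9), np.float64(45.4)), (np.float64(-3.3), np.float64(45.7)), (np.float64(-2.7), np.float64(45.3))] 
  pin y 135.6 196.8 slope [   1.842 -263.91 ] keeper [ 12.8 123.6] [ -0.23485255 119.23776829] [ 24.7969989  128.04912844]
22.5 plate [np.float64(-35.0), np.float64(67.9), np.float64(-69.8), np.float64(148.0)] block [(np.float64(-2.3), np.float64(45.9)), (np.float64(-1.5), np.float64(46.3)), (np.float64(-2.1), np.float64(45.9)), (np.float64(-2.4), np.float64(46.6)), (np.float64(-1.7), np.float64(46.3))] 
  pin y 135.2 195.0 slope [   1.691 -236.304] keeper [ 13.8 123.5] [  0.87967374 119.14760643] [ 25.84010552 127.840612  ]
22.75 plate [np.float64(-34.6), np.float64(68.1), np.float64(-70.0), np.float64(148.0)] block [(np.float64(-2.0), np.float64(46.3)), (np.float64(-1.1), np.float64(46.7)), (np.float64(-1.6), np.float64(46.3)), (np.float64(-2.0), np.float64(47.1)), (np.float64(-1.2), np.float64(46.8))]
[... 367 characters left out ...]
, (np.float64(-0.7), np.float64(47.3))] 
  pin y 139.9 193.2 slope [   1.574 -214.964] keeper [ 14.9 123.3] [  1.99413304 118.96418191] [ 26.88124432 127.70054848]
23.5 plate [np.float64(-33.4), np.float64(69.6), np.float64(-70.6), np.float64(147.8)] block [(np.float64(-0.9), np.float64(47.3)), (np.float64(0.0), np.float64(47.8)), (np.float64(-0.3), np.float64(47.6)), (np.float64(-0.6), np.float64(48.4)), (np.float64(0.3), np.float64(48.2))] 
  pin y 139.8 191.3 slope [   1.386 -181.288] keeper [ 16.  123.2] [  3.10844048 118.77169781] [ 27.92033601 127.67828417]
(array([  0,   0,   6,  23,  67,  98, 120, 129, 128,  72,  13,   1]), array([10, 14, 18, 22, 26, 30, 34, 38, 42, 46, 50, 54, 58]))
```

```bash
python3 - <<'E'
from h import *
from scipy.optimize import least_squares
a=np.radians(22.5);ex=np.array([np.cos(a),np.sin(a)]);ey=np.array([-ex[1],ex[0]])
Z=np.array([477,216])+13.6*ex
for n in('top','scene'):
    W=np.load(n+'.npz')['W'].reshape(-1,3); W=W[np.isfinite(W).all(1)]
    M=np.c_[(W[:,:2]*1e3-Z)@ex,(W[:,:2]*1e3-Z)@ey,W[:,2]*1e3]
    M=M[(abs(M[:,0])<130)&(M[:,1]>-110)&(M[:,1]<220)]
    def s(x0,x1,z0,z1,y0=-200,y1=300): return M[(M[:,0]>x0)&(M[:,0]<x1)&(M[:,2]>z0)&(M[:,2]<z1)&(M[:,1]>y0)&(M[:,1]<y1)]
    b=s(18,30,66,76,60,150); print(n,'block y hist',*np.histogram(b[:,1],np.arange(60,146,3)))
    b=s(-40,50,66,75,100,125); print(' block x',np.percentile(b[:,0],[.5,99.5]))
    # fixed half top outer edge: x>5, max radius fit
    c=s(3,60,96,104,-60,60); 
    best=[]
    h=cv2.convexHull(c[:,:2].astype(np.float32))[:,0]; h=h[(h[:,0]>12)&(h[:,1]>-25)]
    r=least_squares(lambda q:np.hypot(h[:,0]-q[0],h[:,1]-q[1])-38,[0,0],loss='soft_l1').x
    r2=least_squares(lambda q:np.hypot(h[:,0]-q[0],h[:,1]-q[1])-q[2],[0,0,38],loss='soft_l1').x
    print(' circle c',r,r2,len(h))
    k=s(-16,16,85,104,110,130); print(' keeper',len(k),k.mean(0),k.min(0),k.max(0))
    k=s(-20,20,30,72,138,200); print(' pin',len(k),k.min(0),k.max(0)); kn=k[k[:,1]>170-12]; print(' knob',kn.mean(0), np.histogram(k[:,1],np.arange(135,190,3)))
    g=s(-130,0,82,118,0,60); print(' grip',len(g),g.mean(0),g.min(0),g.max(0))
    g=s(-130,-20,60,78,0,70); print(' arm top',len(g),cv2.minAreaRect(g[:,:2].astype(np.float32)))
    g=s(-130,-20,42,68,0,70); print(' arm face',len(g),g.mean(0))
E
```

```text
top block y hist [6 7 4 6 7 4 7 6 5 7 5 6 5 6 6 5 7 5 6 6 6 5 6 5 5 2 0 0] [ 60  63  66  69  72  75  78  81  84  87  90  93  96  99 102 105 108 111
 114 117 120 123 126 129 132 135 138 141 144]
 block x [-15.84134708  32.76477346]
 circle c [-0.92158613  2.76252982] [-0.27914872  2.94181876 37.41092804] 10
 keeper 21 [ -0.87879456 123.01747173 101.10180794] [-12.90194263 118.06382517  85.25531718] [ 12.24010552 127.840612   103.78430748]
 pin 126 [-12.59935051 139.96656857  50.96720962] [ 12.14933997 186.46142041  65.67591441]
 knob [ -0.28812615 174.17907021  59.38566915] (array([ 0,  3,  7,  6,  6,  7,  7,  6,  8,  7,  6,  7,  5, 13, 13, 11, 12,
        2]), array([135, 138, 141, 144, 147, 150, 153, 156, 159, 162, 165, 168, 171,
       174, 177, 180, 183, 186, 189]))
 grip 139 [-54.55906796  17.43565788 101.96095446] [-79.90496746   0.37127949  82.56716641] [-2.00882090e-02  3.50862734e+01  1.14631428e+02]
 arm top 159 ((-56.147335052490234, 30.968820571899414), (50.4182243347168, 47.71587371826172), 28.814403533935547)
 arm face 39 [-58.6219083   38.56687106  53.94918783]
scene bl
[... 377 characters left out ...]
5  85.4156409 ] [ 15.96937373 127.42406394 103.9815699 ]
 pin 133 [ -8.47035444 147.67401714  43.41608183] [ 16.80647383 184.57438059  65.22261333]
 knob [  0.72568381 173.40250317  57.94985922] (array([ 0,  0,  0,  0,  6,  6,  8,  9,  4,  9,  6,  8, 20, 23, 11, 13, 10,
        0]), array([135, 138, 141, 144, 147, 150, 153, 156, 159, 162, 165, 168, 171,
       174, 177, 180, 183, 186, 189]))
 grip 219 [-57.01248573  16.55839314 100.3644669 ] [-77.02240934   0.14277646  82.2704505 ] [-31.28181889  33.08138632 114.26461887]
 arm top 294 ((-52.196556091308594, 29.521888732910156), (51.89631652832031, 48.426151275634766), 31.043895721435547)
 arm face 150 [-73.97189198  18.6254949   55.36218227]
```

```bash
cat >> h.py <<'E'
A=np.radians(22.5);EX=np.array([np.cos(A),np.sin(A)]);EY=np.array([-EX[1],EX[0]]);O=np.array([489.6,223.7])
def mould(P): P=np.atleast_2d(P)*1e3; return np.c_[(P[:,:2]-O)@EX,(P[:,:2]-O)@EY,P[:,2]]
def go(m,yaw=22.5):
    "tool-frame shift (cm) and rotvec from now to mould point m (mm), tool down, z at yaw"
    s=read_state(); R=rot(s); a=np.radians(yaw)
    Rt=Ro.from_matrix(np.c_[[0,0,-1],[-np.sin(a),np.cos(a),0],[np.cos(a),np.sin(a),0]])
    p=np.r_[(O+m[0]*EX+m[1]*EY),m[2]]/1e3
    print('now mould',mould(s['tool_pos'])[0].round(1),'t',s['t'],'F',s['contact_force'].round(1),'J',s['joint_positions'].round(2))
    print('world',p.round(4),'shift cm (tool)',(R.inv().apply(p-s['tool_pos'])*100).round(2),'rotvec',(R.inv()*Rt).as_rotvec().round(4))
E
python3 - <<'E'
from h import *
for n in('top','scene'):
    W=np.load(n+'.npz')['W'].reshape(-1,3);M=mould(W[np.isfinite(W).all(1)])
    g=M[(M[:,0]<-25)&(M[:,0]>-120)&(M[:,1]>-30)&(M[:,1]<75)]
    t=g[(g[:,2]>66)&(g[:,2]<77)]
    best=None
    # outer boundary: for each theta, support in direction n=(-c,-s); count of points near the edge
    for th in np.arange(.2,1.15,.05):
        nn=np.array([-np.cos(th),-np.sin(th)]); d=(t[:,:2]-[0,-50])@nn
        f=g[(g[:,2]>40)&(g[:,2]<68)]; df=(f[:,:2]-[0,-50])@nn
        print(n,th.round(2),'top support',np.percentile(d,98).round(1),(d>35-4).sum(),'face |d-35|<2:',(abs(df-35)<2.5).sum(),len(f))
go([-110,-6,150])
E
```

```text
top 0.2 top support 68.5 132 face |d-35|<2: 6 60
top 0.25 top support 63.2 122 face |d-35|<2: 3 60
top 0.3 top support 58.4 113 face |d-35|<2: 8 60
top 0.35 top support 53.4 101 face |d-35|<2: 9 60
top 0.4 top support 47.8 85 face |d-35|<2: 1 60
top 0.45 top support 42.0 57 face |d-35|<2: 2 60
top 0.5 top support 37.1 35 face |d-35|<2: 2 60
top 0.55 top support 32.6 10 face |d-35|<2: 0 60
top 0.6 top support 28.4 0 face |d-35|<2: 0 60
top 0.65 top support 24.5 0 face |d-35|<2: 0 60
top 0.7 top support 20.5 0 face |d-35|<2: 0 60
top 0.75 top support 16.3 0 face |d-35|<2: 0 60
top 0.8 top support 12.1 0 face |d-35|<2: 0 60
top 0.85 top support 7.8 0 face |d-35|<2: 0 60
top 0.9 top support 3.5 0 face |d-35|<2: 0 60
top 0.95 top support -0.8 0 face |d-35|<2: 0 60
top 1.0 top support -5.1 0 face |d-35|<2: 0 60
top 1.05 top support -9.3 0 face |d-35|<2: 0 60
top 1.1 top support -13.6 0 face |d-35|<2: 0 60
scene 0.2 top support 66.2 285 face |d-35|<2: 1 289
scene 0.25 top support 61.4 272 face |d-35|<2: 0 289
scene 0.3 top support 56.4 262 face |d-35|<2: 0 289
scene 0.35 top support 51.1 24
[... 293 characters left out ...]
0.65 top support 25.4 0 face |d-35|<2: 0 289
scene 0.7 top support 22.8 0 face |d-35|<2: 0 289
scene 0.75 top support 20.4 0 face |d-35|<2: 0 289
scene 0.8 top support 17.8 0 face |d-35|<2: 0 289
scene 0.85 top support 15.3 0 face |d-35|<2: 0 289
scene 0.9 top support 12.9 0 face |d-35|<2: 0 289
scene 0.95 top support 10.3 0 face |d-35|<2: 0 289
scene 1.0 top support 7.6 0 face |d-35|<2: 0 289
scene 1.05 top support 5.0 0 face |d-35|<2: 0 289
scene 1.1 top support 2.3 0 face |d-35|<2: 0 289
now mould [-92.2 453.  230.2] t 0.1 F [ 0.2 -0.3 -0.6] J [ 1.12  0.12  1.65  0.    1.37 -0.08]
world [0.3903 0.1761 0.15  ] shift cm (tool) [  8.08 -30.21 -34.59] rotvec [ 8.143e-01 -1.800e-03  6.000e-04]
```

Call:
step_arm --series '[0,-2.5,-2.9,0,0,0,0,0,-2.5,-2.9,0,0,0,0,0,-2.5,-2.9,0,0,0,0,0,-2.5,-2.9,0,0,0,0,0,-2.5,-2.9,0,0,0,0,0,-2.5,-2.9,0,0,0,0,0,-2.5,-2.9,0,0,0,0,0,-2.5,-2.9,0,0,0,0,0,-2.5,-2.9,0,0,0,0,0,-2.5,-2.9,0,0,0,0,0,-2.5,-2.9,0,0,0,0,0,-2.5,-2.9,0,0,0,0]' --squeeze 30

```text
t: 1.1
tool_pos: [0.3883, 0.1609, 0.2228]
tool_rot: [0.575, -0.407, 0.583, 0.405]
contact_force: [0.6, 0.5, 1.0]
grip_width: 0.0
```

Call:
step_arm --series '[0,0,0,0.116,0,0,0,0,0,0,0.116,0,0,0,0,0,0,0.116,0,0,0,0,0,0,0.116,0,0,0,0,0,0,0.116,0,0,0,0,0,0,0.116,0,0,0,0,0,0,0.116,0,0,0]'

```text
t: 1.68
tool_pos: [0.3892, 0.1503, 0.2197]
tool_rot: [0.691, -0.129, 0.7, 0.122]
contact_force: [-0.0, -0.6, -0.5]
grip_width: 0.004
```

```bash
python3 - <<'E'
from h import *
go([-110,-6,150]); print(read_state()['grip_width'])
E
```

```text
now mould [-120.9  -29.4  219.7] t 1.6833 F [-0.  -0.6 -0.5] J [ 0.25 -0.41  2.15 -0.01  1.42 -0.11]
world [0.3903 0.1761 0.15  ] shift cm (tool) [6.94 2.43 1.1 ] rotvec [-0.0358 -0.0146  0.0074]
0.003918746854709561
```

Call:
step_arm --series '[0,1.2,0.6,-0.036,-0.0146,0.0074,0,3.2,1.2,0.5,0,0,0,0,3.2,0,0,0,0,0,0,3.2,0,0,0,0,0,0,3.2,0,0,0,0,0,0,2.5,0,0,0,0,0,0,0,0,0,0,0,0,0]'

```text
t: 2.27
tool_pos: [0.3929, 0.1836, 0.0634]
tool_rot: [0.696, -0.146, 0.687, 0.15]
contact_force: [-1.5, -0.1, -1.1]
grip_width: -0.003
```

```bash
python3 - <<'E'
from h import *
go([-95,2,55])
i,d=capture('scene'); save('s1',i[170:300,180:360],4)
E
```

```text
now mould [-1.047e+02 -1.000e-01  6.340e+01] t 2.2667 F [-1.5 -0.1 -1.1] J [ 0.31 -0.21  2.27  0.01  1.07 -0.11]
world [0.4011 0.1892 0.055 ] shift cm (tool) [0.85 0.18 0.96] rotvec [ 0.0284  0.0137 -0.0037]
```

View pics/s1.png

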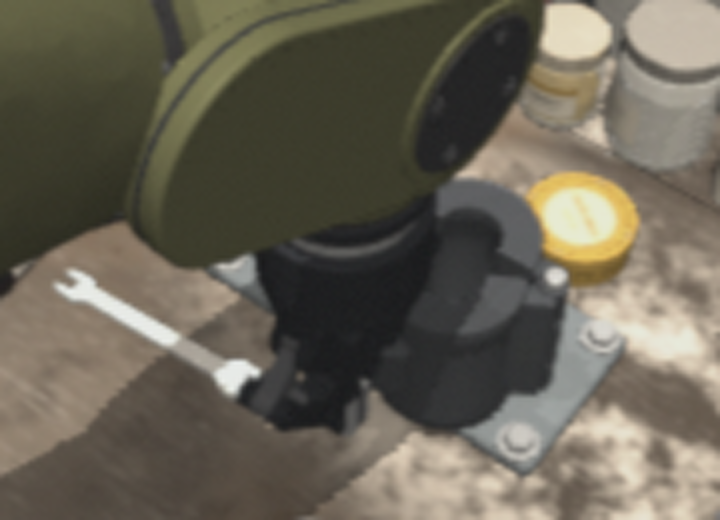

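Call:
step_arm --series '[0.3,0.1,1.0,0.028,0.0137,-0.0037,0,0,0.7,0.9,0,0,0,0,0,0.7,0.9,0,0,0,0,0,0.7,0.9,0,0,0,0,0,0.6,0.9,0,0,0,0]'

```text
t: 2.73
tool_pos: [0.4291, 0.2322, 0.0687]
tool_rot: [0.696, -0.14, 0.69, 0.141]
contact_force: [-1.0, -1.3, 1.8]
grip_width: 0.0
```

```bash
python3 - <<'E'
from h import *
go([-49.5,45,60])
E
```

```text
now mould [-52.6  31.   68.7] t 2.7333 F [-1.  -1.3  1.8] J [ 0.39 -0.08  2.15 -0.    1.06 -0.01]
world [0.4266 0.2463 0.06  ] shift cm (tool) [0.88 1.4  0.32] rotvec [0.008  0.0085 0.0009]
```

Call:
step_arm --series '[0.9,0,-0.3,0.008,0.0085,0.0009,0,0.4,0.5,0,0,0,0,0,0.2,0.5,0.2,0,0,0,0]'

```text
t: 2.98
tool_pos: [0.4362, 0.2419, 0.066]
tool_rot: [0.7, -0.144, 0.686, 0.136]
contact_force: [-13.8, -52.8, 20.6]
grip_width: -0.003
```

```bash
python3 - <<'E'
from h import *
go([-49.5,45,60])
i,d,W=cloud('top'); save('t1',i[140:260,200:350],4)
M=mould(W[np.isfinite(W).all(1)])
i,d,W=cloud('scene'); save('s2',i[170:300,180:360],4)
E
```

```text
now mould [-42.3  37.2  66. ] t 2.9833 F [-13.8 -52.8  20.6] J [ 0.41 -0.05  2.13 -0.02  1.05  0.02]
world [0.4266 0.2463 0.06  ] shift cm (tool) [ 0.57  0.79 -0.72] rotvec [0.0062 0.0163 0.0149]Traceback (most recent call last):
  File "<stdin>", line 4, in <module>
IndexError: boolean index did not match indexed array along axis 1; size of axis is 512 but size of corresponding boolean axis is 3
```

Call:
step_arm --series '[0,-0.6,-0.4,0,0,0,0]'

```text
t: 3.12
tool_pos: [0.436, 0.2343, 0.0673]
tool_rot: [0.7, -0.145, 0.686, 0.135]
contact_force: [-0.2, 0.3, -0.0]
grip_width: -0.001
```

```bash
python3 - <<'E'
from h import *
go([-49.5,45,60])
i,d,W=cloud('top'); j,d,W=cloud('scene')
a=cv2.resize(i[150:250,215:345],(480,369),interpolation=2);b=cv2.resize(j[180:300,180:310],(400,369),interpolation=2)
save('s2',np.hstack([a,b])[:, :],0.9)
E
```

```text
now mould [-45.5  30.3  67.3] t 3.1167 F [-0.2  0.3 -0. ] J [ 0.39 -0.06  2.14 -0.02  1.05  0.  ]
world [0.4266 0.2463 0.06  ] shift cm (tool) [ 0.7   1.48 -0.41] rotvec [0.0066 0.0161 0.0173]
```

View pics/s2.png

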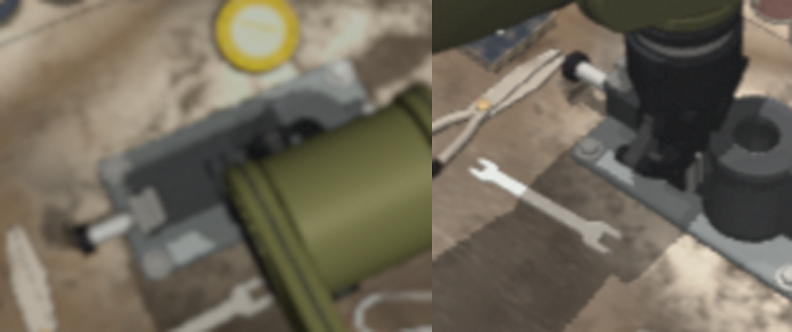

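Call:
step_arm --series '[-0.5,0,-1.5,0,0.016,0.017,0,-3.5,0,-1,0,0,0,0,-4,0,0,0,0,0,0,-3,2,0,0,0,0,0,0,3.5,1,0,0,0,0,0,3.8,1,0,0,0,0,0,3.8,1,0,0,0,0,0,3.8,1,0,0,0,0,0,2.5,1,0,0,0,0]'

```text
t: 3.97
tool_pos: [0.3822, 0.4338, 0.186]
tool_rot: [0.696, -0.131, 0.691, 0.144]
contact_force: [0.1, -0.0, 0.1]
grip_width: -0.003
```

```bash
cat > look.py <<'E'
from h import *
go([0,200,150])
i,_,W=cloud('top'); j,_,W2=cloud('scene')
for n,w in(('top',W),('scene',W2)):
    w=w.reshape(-1,3); M=mould(w[np.isfinite(w).all(1)])
    g=M[(M[:,0]<-12)&(M[:,0]>-120)&(M[:,1]>-30)&(M[:,1]<69)]
    r=g[(g[:,2]>81)&(g[:,2]<118)&(np.hypot(g[:,0],g[:,1])>44)]; print(n,'grip',len(r),r.mean(0).round(1),np.median(r,0).round(1))
    f=g[(g[:,2]>42)&(g[:,2]<70)&(g[:,1]>22)]; print(' face fit x=a*y+b',len(f),np.polyfit(f[:,1],f[:,0],1), f.min(0),f.max(0))
    k=M[(abs(M[:,0])<18)&(M[:,1]>138)&(M[:,1]<195)&(M[:,2]>42)&(M[:,2]<72)]; print(' pin',len(k),np.percentile(k[:,1],[1,50,98]) if len(k) else 0)
E
python3 look.py
```

```text
now mould [-18.9 235.2 186. ] t 3.9667 F [ 0.1 -0.   0.1] J [ 0.75 -0.01  1.87  0.01  1.27  0.36]
world [0.4131 0.4085 0.15  ] shift cm (tool) [ 3.56 -3.58  1.85] rotvec [-0.0013  0.0114 -0.0156]
top grip 37 [-26.8  52.4 108.3] [-27.1  52.8 109.9]
 face fit x=a*y+b 20 [ -0.10340276 -20.17944139] [-36.13813352  22.27815007  42.78633883] [-12.40269747  67.12904803  69.91651735]
 pin 110 [138.34912091 162.46446594 181.66210827]
scene grip 91 [-26.5  47.6 102.2] [-27.2  47.  103.4]
 face fit x=a*y+b 143 [ 5.20009153e-03 -3.21534530e+01] [-33.4693881   22.51475474  42.32805448] [-28.11714235  66.36528058  69.91006268]
 pin 132 [145.79679468 170.98772652 182.28719072]
```

Call:
step_arm --series '[3.5,-0.6,0.9,0,0.0114,-0.0156,0,3.5,-0.6,0.9,0,0,0,0,3.5,-0.6,0,0,0,0,0,2.7,0,0,0,0,0,0,0,0,0,0,0,0,0]'

```text
t: 4.48
tool_pos: [0.4085, 0.4315, 0.0535]
tool_rot: [0.696, -0.138, 0.69, 0.143]
contact_force: [-0.8, -1.8, -0.5]
grip_width: 0.005
```

```bash
python3 - <<'E'
from h import *
go([0,200,46])
E
```

```text
now mould [  4.6 223.   53.5] t 4.4833 F [-0.8 -1.8 -0.5] J [0.72 0.17 1.92 0.   1.04 0.32]
world [0.4131 0.4085 0.046 ] shift cm (tool) [ 0.74 -2.3  -0.48] rotvec [ 0.0072  0.0101 -0.0059]
```

Call:
step_arm --series '[0.7,-1.2,-0.5,0.007,0.01,-0.006,0,0,-1.2,0,0,0,0,0,0,-0.8,0,0,0,0,0,0,-0.6,0,0,0,0,0,0,-0.6,0,0,0,0,0]'

```text
t: 4.9
tool_pos: [0.4229, 0.3869, 0.0503]
tool_rot: [0.695, -0.137, 0.692, 0.139]
contact_force: [-1.2, 0.3, 0.0]
grip_width: 0.001
```

```bash
python3 - <<'E'
from h import *
go([0,155,46])
E
```

```text
now mould [  0.9 176.3  50.3] t 4.9 F [-1.2  0.3  0. ] J [0.65 0.14 1.96 0.   1.04 0.25]
world [0.4303 0.3669 0.046 ] shift cm (tool) [ 0.42 -2.13 -0.09] rotvec [-0.0002  0.0037 -0.0024]
```

Call:
step_arm --series '[0.2,-0.5,0,0,0,0,0,0,-0.4,0,0,0,0,0,0,-0.4,0,0,0,0,0]'

```text
t: 5.15
tool_pos: [0.4307, 0.3741, 0.0522]
tool_rot: [0.697, -0.135, 0.69, 0.14]
contact_force: [0.3, 0.5, 0.1]
grip_width: 0.002
```

Call:
step_arm --series '[0,-0.3,0,0,0,0,0,0,-0.3,0,0,0,0,0]'

```text
t: 5.32
tool_pos: [0.4335, 0.3687, 0.053]
tool_rot: [0.697, -0.134, 0.69, 0.14]
contact_force: [-6.6, 14.1, -3.1]
grip_width: -0.002
```

```bash
python3 look.py
```

```text
now mould [  3.7 155.5  53. ] t 5.3167 F [-6.6 14.1 -3.1] J [0.61 0.12 1.98 0.   1.03 0.22]
world [0.4131 0.4085 0.15  ] shift cm (tool) [-9.67  4.52 -0.27] rotvec [-0.0031  0.0117 -0.0068]
top grip 24 [-26.2  50.1 110.6] [-26.   50.5 111.2]
 face fit x=a*y+b 10 [-0.94531287  7.7192582 ] [-36.14949425  28.22273758  52.20445745] [-12.9204603  44.1151541  69.7572606]
 pin 0 0
scene grip 91 [-26.3  47.7 102. ] [-27.1  47.2 103.2]
 face fit x=a*y+b 140 [ 2.57986419e-03 -3.19047709e+01] [-33.37921455  22.34488547  42.14467275] [-12.40347811  66.25021004  69.95044275]
 pin 49 [139.06572558 147.81863524 161.90465332]
```

Call:
step_arm --series '[0,-0.3,0,0,0,0,0,0,-0.2,0,0,0,0,0]'

```text
t: 5.58
tool_pos: [0.4334, 0.3689, 0.0531]
tool_rot: [0.697, -0.129, 0.691, 0.143]
contact_force: [-3.7, 6.2, -1.3]
grip_width: 0.003
```

Call:
step_arm --series '[0,0.8,0,0,0,0,0,0,1.2,-0.3,0,0,0,0,0,3,0,0,0,0,0,0,3,0,0,0,0,0,-3,2,0,0,0,0,0,-3.5,0,0,0,0,0,0]'

```text
t: 6.08
tool_pos: [0.3857, 0.459, 0.1117]
tool_rot: [0.692, -0.133, 0.696, 0.138]
contact_force: [-0.1, 0.2, 1.8]
grip_width: -0.003
```

```bash
cat >> look.py <<'E'
a=cv2.resize(i[160:245,225:335],(500,386),interpolation=2);b=cv2.resize(j[185:275,205:310],(450,386),interpolation=2)
import sys; save(sys.argv[1],np.hstack([a,b]),0.84)
w=W.reshape(-1,3); M=mould(w[np.isfinite(w).all(1)]); k=M[(abs(M[:,0])<14)&(M[:,1]>105)&(M[:,1]<170)&(M[:,2]>30)]
for y in range(105,170,3): q=k[(k[:,1]>=y)&(k[:,1]<y+3)]; print(y,len(q),q[:,2].max().round(0) if len(q) else '',end=' | ')
E
python3 look.py s3
```

```text
now mould [ -6.  257.2 111.7] t 6.0833 F [-0.1  0.2  1.8] J [0.78 0.12 1.87 0.01 1.16 0.39]
world [0.4131 0.4085 0.15  ] shift cm (tool) [-3.88 -5.69  0.62] rotvec [-0.0065 -0.0032 -0.0079]
top grip 36 [-26.9  52.6 109.2] [-27.3  53.2 111.4]
 face fit x=a*y+b 13 [ -0.22494779 -16.02880589] [-36.14256195  22.3066163   43.15539982] [-12.92506431  68.65931435  69.43011748]
 pin 29 [138.22245257 141.39131488 144.7627214 ]
scene grip 91 [-26.4  47.6 102.2] [-27.6  46.7 103.6]
 face fit x=a*y+b 137 [ 6.42403455e-03 -3.20359631e+01] [-33.1164752   22.11328078  42.03980358] [-12.96012623  66.24336155  69.7098536 ]
 pin 11 [138.9440329  142.0017569  144.10557539]
105 14 75.0 | 108 13 73.0 | 111 13 72.0 | 114 8 103.0 | 117 13 107.0 | 120 16 108.0 | 123 18 107.0 | 126 14 79.0 | 129 14 80.0 | 132 14 79.0 | 135 14 78.0 | 138 13 68.0 | 141 12 67.0 | 144 4 68.0 | 147 0  | 150 0  | 153 0  | 156 0  | 159 0  | 162 0  | 165 0  | 168 0  |
```

View pics/s3.png

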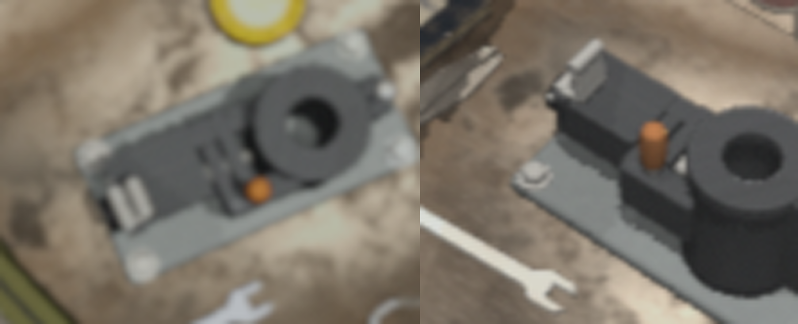

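The gate is shut: the mould ring is closed and the grip sits at (258,188). The pin is home, with the knob face at y ≈ 144 mm. The keeper leg is still standing at (125,200). I'll flip it next.

Call:
step_arm --series '[-3.5,-1,0.2,0,0,0,0,-3.5,-2,0.2,0,0,0,0,0,-3.5,0.2,0,0,0,0,0,-3.5,0,0,0,0,0,0,-3.5,0,0,0,0,0,0,-2.6,0,0,0,0,0,0,0,0,0,0,0,0]'

```text
t: 6.77
tool_pos: [0.4566, 0.3107, 0.1902]
tool_rot: [0.697, -0.136, 0.689, 0.141]
contact_force: [-0.3, 0.6, -0.5]
grip_width: 0.004
```

```bash
python3 - <<'E'
from h import *
go([0,94,88])
E
```

```text
now mould [  2.8  93.  190.2] t 6.7667 F [-0.3  0.6 -0.5] J [ 0.5  -0.07  1.92  0.    1.28  0.1 ]
world [0.4536 0.3105 0.088 ] shift cm (tool) [10.22  0.05 -0.41] rotvec [ 0.0027  0.0128 -0.0049]
```

Call:
step_arm --series '[3.5,0,-0.3,0,0.0128,-0.005,0,3.5,0,0,0,0,0,0,2.5,0,0,0,0,0,0,0.6,0,0,0,0,0,0]'

```text
t: 7.1
tool_pos: [0.4574, 0.3104, 0.0899]
tool_rot: [0.697, -0.137, 0.69, 0.138]
contact_force: [-0.7, -0.2, -0.4]
grip_width: 0.001
```

```bash
python3 - <<'E'
from h import *
go([0,94,88])
E
```

```text
now mould [ 3.4 92.4 89.9] t 7.1 F [-0.7 -0.2 -0.4] J [ 0.5   0.04  1.99 -0.    1.1   0.11]
world [0.4536 0.3105 0.088 ] shift cm (tool) [ 0.19  0.16 -0.34] rotvec [-0.0018  0.0096  0.0011]
```

Call:
step_arm --series '[0.2,0.5,-0.3,0,0.01,0,0,0,0.5,0,0,0,0,0,0,0.4,0,0,0,0,0,0,0.4,0,0,0,0,0]'

```text
t: 7.43
tool_pos: [0.4466, 0.3251, 0.0887]
tool_rot: [0.692, -0.142, 0.695, 0.134]
contact_force: [-3.0, -9.1, 9.6]
grip_width: -0.003
```

```bash
python3 - <<'E'
from h import *
go([0,127,90])
E
```

```text
now mould [ -0.9 110.1  88.7] t 7.4333 F [-3.  -9.1  9.6] J [ 0.54  0.05  1.98 -0.01  1.12  0.15]
world [0.441 0.341 0.09 ] shift cm (tool) [-0.15  1.69  0.09] rotvec [ 0.001  -0.007   0.0096]
```

Call:
step_arm --series '[-0.1,0.4,0,0,0,0,0,-0.1,0.4,0,0,0,0,0]'

```text
t: 7.6
tool_pos: [0.4451, 0.3347, 0.0952]
tool_rot: [0.694, -0.142, 0.693, 0.135]
contact_force: [1.5, -0.2, -0.4]
grip_width: 0.005
```

Call:
step_arm --series '[0,0.4,0,0,0,0,0,0,0.4,0,0,0,0,0,0,0.3,0,0,0,0,0]'

```text
t: 7.85
tool_pos: [0.442, 0.3486, 0.0991]
tool_rot: [0.696, -0.141, 0.691, 0.137]
contact_force: [0.3, -0.2, 0.4]
grip_width: 0.002
```

```bash
python3 look.py s4
```

```text
now mould [  3.8 133.6  99.1] t 7.85 F [ 0.3 -0.2  0.4] J [ 0.58  0.05  1.96 -0.01  1.12  0.19]
world [0.4131 0.4085 0.15  ] shift cm (tool) [-5.15  6.6  -0.33] rotvec [0.0031 0.0061 0.0079]
top grip 0 [nan nan nan] [nan nan nan]
 face fit x=a*y+b 3 [ -0.06724526 -31.3695849 ] [-36.06875879  58.41822848  42.66109297] [-34.79776823  67.11672439  68.99649876]
 pin 0 0
scene grip 91 [-26.4  47.6 102.1] [-27.1  47.2 104.5]
 face fit x=a*y+b 138 [ 5.32607201e-03 -3.20246005e+01] [-34.36194307  22.29279558  42.12777555] [-12.37807343  66.43797566  69.70510156]
 pin 10 [138.79734482 142.39333886 143.59919809]
105 37 415.0 | 108 35 415.0 | 111 37 415.0 | 114 35 416.0 | 117 36 415.0 | 120 36 416.0 | 123 36 415.0 | 126 35 415.0 | 129 36 415.0 | 132 36 414.0 | 135 36 415.0 | 138 36 415.0 | 141 36 415.0 | 144 35 416.0 | 147 37 415.0 | 150 36 416.0 | 153 35 415.0 | 156 37 415.0 | 159 37 415.0 | 162 34 415.0 | 165 36 415.0 | 168 23 415.0 | look.py:7: RuntimeWarning: Mean of empty slice.
  r=g[(g[:,2]>81)&(g[:,2]<118)&(np.hypot(g[:,0],g[:,1])>44)]; print(n,'grip',len(r),r.mean(0).round(1),np.median(r,0).round(1))
  ret = um.true_divide(
  return _methods._mean(a, axis=axis, dtype=dtype,
```

View pics/s4.png

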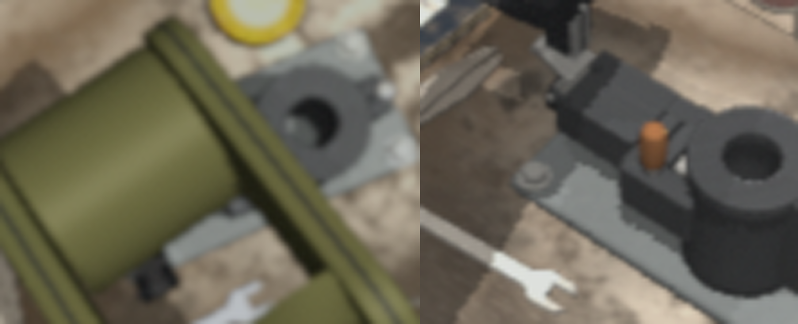

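Call:
step_arm --series '[0.3,0.5,-0.2,0,0,0,0,0.2,0.5,0,0,0,0,0,0,0.5,0,0,0,0,0]'

```text
t: 8.2
tool_pos: [0.4337, 0.3618, 0.0927]
tool_rot: [0.696, -0.141, 0.691, 0.136]
contact_force: [-0.6, -0.2, 0.8]
grip_width: 0.0
```

Call:
step_arm --series '[-1,0,0,0,0,0,0,-4,0,0,0,0,0,0,-4,2,0,0,0,0,0,0,3.8,0,0,0,0,0,0,3.8,0,0,0,0,0,0,3.8,0,0,0,0,0,0,3,0,0,0,0,0,0,0,0,0,0,0,0]'

```text
t: 8.87
tool_pos: [0.3666, 0.52, 0.1891]
tool_rot: [0.695, -0.139, 0.692, 0.135]
contact_force: [-0.2, -0.9, -0.1]
grip_width: 0.001
```

```bash
python3 look.py s5
```

```text
now mould [-2.000e-01  3.208e+02  1.891e+02] t 8.8667 F [-0.2 -0.9 -0.1] J [ 0.88  0.12  1.72 -0.01  1.29  0.49]
world [0.4131 0.4085 0.15  ] shift cm (tool) [  3.97 -12.06   0.04] rotvec [-0.0026  0.0036  0.0052]
top grip 37 [-26.8  52.4 108.4] [-27.1  53.  110.8]
 face fit x=a*y+b 16 [ 3.28648075e-03 -2.51218754e+01] [-36.13972267  22.31027123  43.26429686] [-13.03360676  67.21356555  69.8177179 ]
 pin 12 [143.72988028 152.25102995 153.64848956]
scene grip 90 [-26.3  47.7 102.2] [-26.8  47.2 103.8]
 face fit x=a*y+b 141 [ 4.96334800e-03 -3.19821457e+01] [-34.01528957  22.7845591   42.52774295] [-12.42419269  66.66810234  69.97716726]
 pin 32 [139.32571215 147.39003911 151.29757931]
105 15 73.0 | 108 13 74.0 | 111 14 73.0 | 114 14 74.0 | 117 13 73.0 | 120 14 74.0 | 123 14 76.0 | 126 14 76.0 | 129 13 79.0 | 132 14 82.0 | 135 14 79.0 | 138 12 77.0 | 141 13 78.0 | 144 13 78.0 | 147 14 79.0 | 150 12 76.0 | 153 4 51.0 | 156 0  | 159 0  | 162 0  | 165 0  | 168 0  |
```

View pics/s5.png

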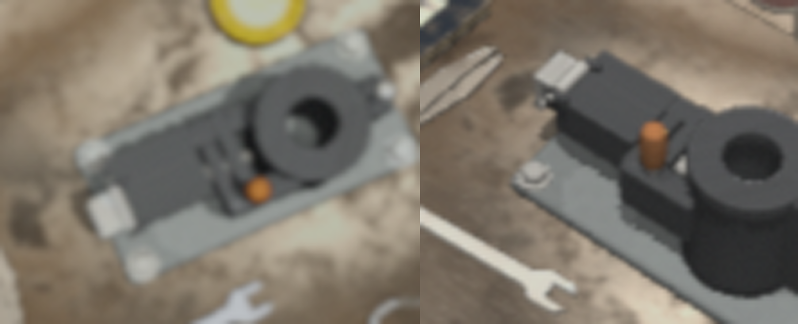

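```bash
python3 - <<'E'
from h import *
i,d,W=cloud('top'); o=np.load('top.npz')['i']
dd=cv2.absdiff(i,o).max(2)>70; n,l,st,c=cv2.connectedComponentsWithStats(dd.astype(np.uint8))
print(st[(st[:,4]>15)])
print(read_state()['t'],job_done())
E
```

```text
[[     0      0    512    384 189631]
 [   287    200     12     14     71]
 [   313    200      9      8     36]
 [   127    204     42     24    313]
 [   319    209      6      5     16]
 [   290    210     28     19    263]
 [   237    218      6      8     32]
 [   178    235      8      9     45]
 [   188    252     50     42    470]
 [   171    264     14     13     64]
 [    80    266      4     11     18]
 [   130    295     10      7     47]
 [   228    297      5      9     28]
 [   117    301     34     26    323]
 [    27    308    141     76   4823]
 [   131    328     20     19    113]
 [   156    343     19     14     79]
 [   283    345     11      8     47]
 [    70    374     10     10     42]
 [   428    377      9      5     28]
 [   440    378      7      4     17]]
the job is handed in; nothing more can be done
9.0167 None
```

The mould is ready for use. I swung the gate shut, pushed the pin home and flipped the keeper over behind the knob, in that order, and handed in at about 9 s. `job_done` gave no verdict.

Last checks, from the depth images:
- **Gate:** the lug face is parallel to the mould's y axis to within about 0.005 rad, and the ring looks closed. The face measured x ≈ -32 mm against the expected -35 mm. I put the difference down to camera offset, because the arm had pushed the gate against its hard stop.
- **Pin:** before the keeper was flipped, the knob's outer face measured y ≈ 144–145 mm against 144 mm when home.
- **Keeper:** the strap lies over the knob, with its leg hanging at y ≈ 151–153 mm, which matches the 2.97 rad stop. I worked the angle out from those points; I did not measure it directly.
- **Other items:** in the last pictures the wrench and the wax tin were where they started. A before/after comparison of the top view found changes around the mould and where the arm and its shadow had moved. It also showed some small patches that I didn't trace, so it doesn't rule out a slight shift in another item.

One thing went less smoothly: the gate push briefly reached about 58 N (tool force from outside) at the stop before I backed off. That is below the 120 N wrist limit. I meant to push only with the fingertips, but could not confirm that the gripper's body, which has a 40 N limit, took none of that force.

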